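Load a base plate from the slotted rack into the marking machine

TASK

Draw the tall aluminium plate up out of the slotted rack by its top edge and lay it down flat on the turning stand without letting it fall, then let go of it. Take it again, by its sides, set it on the marking machine's narrow track and slide it in under the head until you feel it press gently on the back stop (under 30 N), and leave it there. Leave the two short plates in the rack, and the flanged tube and the can on the bench, where they are.

Things in the scene. Friction and masses are not known exactly. Their poses are not given: they have to be found in the camera images.
- plate: The tall plate: plain aluminium, 150 x 60 x 8 mm, about 0.2 kg, a dark bolt-hole mark in each corner. Origin at its centre; z along the 150 mm length (upright in the rack), y along the 60 mm width, x normal to its faces. Ends and faces are alike: either may go first or up. Starts upright in one of the rack's three slots, top edge 162 mm above the bench.
- short_a: A short aluminium plate, 100 x 60 x 8 mm, upright in another slot, top edge 112 mm above the bench; origin at its centre. To be left alone.
- short_b: The other short plate, same size, in the third slot; origin at its centre. To be left alone.
- rack: Fixed pale wooden rack, 150 mm (its x) by 84 mm (its y), 62 mm high; origin under its centre. Three slots run along its y, at x = -48, 0 and +48 mm, each 11 mm wide (x), 65 mm long (y), 50 mm deep, floor 12 mm above the bench; the plates' faces look along the rack's x.
- stand: Fixed turning stand, origin under its 130 x 90 x 10 mm steel foot's centre. Wooden saddle 36 mm wide (y), x = -60 to +50 mm, flat top 50 mm above the bench. Steel lip at the +x end, x = +50 to +60 mm, 50 mm wide, 12 mm above the saddle. A plate with its end at the lip lies along x, centre at x = -25 mm, and overhangs the saddle 40 mm at the other end, 12 mm at each side.
- marker: Fixed grey marking machine; plates go in along its +y. Steel track on y = -110 to +55 mm, 36 mm wide (x = 0 is its midline), top 40 mm above the bench; foot 12 mm high, 170 mm wide, from y = -130. Black head over the track from y = +10 mm on, underside 66 mm, top 196 mm up, 110 mm wide. Guide rails 66 mm apart, 50 mm high, flared mouths from y = -18 mm. Column 240 mm high behind.
- stop: The machine's fixed back stop, a dark steel block 50 x 10 x 43 mm under the head; origin at its centre, its front face is 5 mm to -y of it.
- dock (a point): The point where the plate's centre lies when the plate is fully home on the track (44 mm above the bench, its end touching the stop 75 mm further along +y). Axes as the machine's: y is the slide-in direction, z up.
- flange_tube: Bystander: steel tube, 32 mm diameter, 80 mm high, standing on a 60 mm square flange; origin under its centre.
- can: Bystander: can, 66 mm diameter, 110 mm high; origin under its centre.

How it is judged:
By the outcome, as a careful person would: the job done as asked, in the order asked, and still so for the second after the job is handed in, with the robot touching nothing.
It also fails if it takes over 72 s, if anything falls off the work surface, if the arm or the gripper's body presses on something with over 40 N, if the wrist force passes 120 N, or if a joint passes its speed limit or range.

ROBOT

A 7-joint arm with a two-finger parallel gripper is mounted at the origin on the work surface. World frame = base frame: x ahead of the robot, y to its left, z up, the work surface at z = 0. Lengths are in m, angles in rad, forces in N, time in s.
With the tool pointing down it reaches from about 0.425 to 0.925 m from the base axis. Payload 6.8 kg.
Tool frame: the origin (TCP) lies on the front face of the gripper's body, between the roots of the fingers; the fingertips stand 73 mm ahead of it and the grasp point (between the pads) lies 54 mm ahead of it (env.nose_length is the distance from the TCP to the fingertips, in m); z points along the fingers, y is the direction in which the jaws open and shut (so a half turn about z gives the same grasp; the last joint's range is limited). The gripper opens to 85 mm and grips with 20 to 120 N. Pads are 22 mm wide; open, the fingers measure 114 mm over their backs; the gripper's body (76 mm by 85 mm) begins 54 mm behind the grasp point. The pads swing forward as they close: fully open they stand 13 mm farther back than shut.
Start: joints at [-1.298, 0.477, 0.022, 1.555, -0.011, 1.109, -0.083], TCP at [0.251, 0.627, 0.304] pointing down, gripper open.
Joint ranges: [-2.96, 2.96], [-0.34, 2.1], [-1.41, 1.46], [0.24, 2.44], [-1.37, 4.51], [0.17, 1.92], [-2.96, 2.96]. Speed limits (rad/s): [2.39, 2.39, 3.14, 3.14, 3.14, 3.14, 3.14].

INTERFACE

Orientations are given as a unit quaternion [w, x, y, z].
In Python, from cell import env, kin, camera, calibration, job gives the robot as it stands. The module is installed in compiled form; this text tells all that it offers. Calls block until the motion is done:
- env.reach(position, orientation): joint-space move of the TCP to a pose.
- env.movel(position, velocity=0.15, rot=None, stop_force=None): straight line of the TCP; rot=None keeps the orientation; velocity is the mean speed in m/s. With stop_force (N) it stops when the force on the tool has changed by that much, and returns True; else False.
- env.goto_joints(angles): joint-space move.
- env.grip(opening, f_grip=None): finger opening in m; f_grip is the grip in N (None keeps the last); returns when the fingers have stopped.
- env.dwell(seconds).
- kin.inverse_kinematics(position, orientation): joint angles nearest the present ones, or None.
- env.get_state(): the state.
- camera(name): name is "side" or "top"; returns (picture, depth): 420x560x3 uint8, blue, green, red; 420x560 float32, m along the optical axis (not along the pixel's ray), 0 where there is no reading.
- calibration(name): a dict with "fx", "fy", "cx", "cy" (pixels), "k1" (the pictures are not rectified: a ray, as slopes to the right and down, at radius r is drawn at 1 + k1 r^2 times it, then the intrinsics apply), "rvec" (rotation vector, rad) and "tvec" (3), from world to camera coordinates, as OpenCV has them. Camera axes: x right, y down, z forward; pixel columns grow to the right and rows downward; lengths in m; the calibration is good to about 2 mm. A picture is of the moment at which its call begins. calibration takes no time and is no camera call.
A pose or a line that the arm cannot do raises env.PlanningError and nothing moves.
- job.job_done(): hands the job in, once; it reports no verdict.
The state is a dict: "time": time; "qpos": joint angles; "joint_velocities": joint speeds; "joint_torque": joint torques, N m; "tcp_pos": TCP position; "orientation": TCP orientation; "force": force on the tool from outside, world axes, zero at the start; "torque": the same for the moment, N m; "opening": finger opening in m.
Only numpy, scipy, OpenCV 4.12 (cv2) and the standard library are available. Lean on these libraries where they do the work, as an engineer would, in place of code of your own. Each camera call takes 0.05 s, during which the arm holds its last target. There are 200 camera calls.

## Working session

There is one attempt and no reset: what is moved stays moved. The work goes in short steps, each a Python script; the robot and the scene stay as the last script left them, time stands still between calls to the robot, and variables do not carry over. Pictures are saved under pics/ and viewed, on a budget of 10 in all, crops included, one or two more only if the job needs it, and the job is handed in when it is done.

```bash
mkdir -p pics; cat > h.py <<'E'
import numpy as np, cv2
from cell import env, kin, camera, calibration, job
def cloud(n):
    p,d=camera(n); c=calibration(n)
    K=np.array([[c['fx'],0,c['cx']],[0,c['fy'],c['cy']],[0,0,1.]])
    v,u=np.mgrid[0:420,0:560]
    s=rays(c,K,np.stack([u.ravel(),v.ravel()],1).astype(float))
    X=np.c_[s*d.ravel()[:,None],d.ravel()]
    R=cv2.Rodrigues(np.array(c['rvec'],float))[0]; t=np.array(c['tvec'],float).ravel()
    W=((X-t)@R).reshape(420,560,3); W[d<=0]=np.nan
    return p,d,W
def rays(c,K,uv):
    return cv2.undistortPoints(uv.reshape(-1,1,2),K,np.array([c['k1'],0,0,0,0.])).reshape(-1,2)
def onplane(n,uv,z):
    c=calibration(n);K=np.array([[c['fx'],0,c['cx']],[0,c['fy'],c['cy']],[0,0,1.]])
    s=rays(c,K,np.array(uv,float)); R=cv2.Rodrigues(np.array(c['rvec'],float))[0]; t=np.array(c['tvec'],float).ravel()
    C=-R.T@t; D=np.c_[s,np.ones(len(s))]@R
    return C+D*((z-C[2])/D[:,2])[:,None]
E
python3 - <<'E'
from h import *
for n in ('top','side'):
    p,d,W=cloud(n); cv2.imwrite(f'pics/{n}0.png',p); np.savez(f'{n}0.npz',p=p,d=d,W=W)
    c=calibration(n); R=cv2.Rodrigues(np.array(c['rvec'],float))[0]; print(n,-R.T@np.array(c['tvec']).ravel(), c['fx'],c['k1'],(d>0).mean())
print(env.get_state())
E
```

```text
top [0.47639578 0.01448095 1.17596759] 445.27674115786385 0.03426984583245362 0.995969387755102
side [ 0.07880061 -0.93785261  0.68363578] 515.4146606747656 -0.01799374571734892 0.9673979591836734
{'time': 0.1, 'qpos': array([-1.29810181,  0.47770198,  0.02232187,  1.55635986, -0.01150895,
        1.1093024 , -0.08309412]), 'joint_velocities': array([-1.17259345e-04, -1.08354134e-03,  6.68210899e-04, -2.59008602e-03,
        2.60122804e-05, -9.02745161e-04,  1.64635078e-03]), 'joint_torque': array([ 4.63627293e-03, -5.97755992e+01,  1.61379408e+00, -2.81953222e+01,
        1.28211486e-02,  5.09066682e-03,  4.92083473e-06]), 'tcp_pos': array([0.25070235, 0.62626311, 0.30302973]), 'orientation': array([-1.05354432e-04,  1.89229140e-01,  9.81932613e-01, -8.15195519e-04]), 'force': array([ 0.20374601, -0.19028301,  0.13671501]), 'torque': array([0.03485878, 0.0090018 , 0.02269612]), 'opening': 0.0856153522891617}
```

View pics/top0.png

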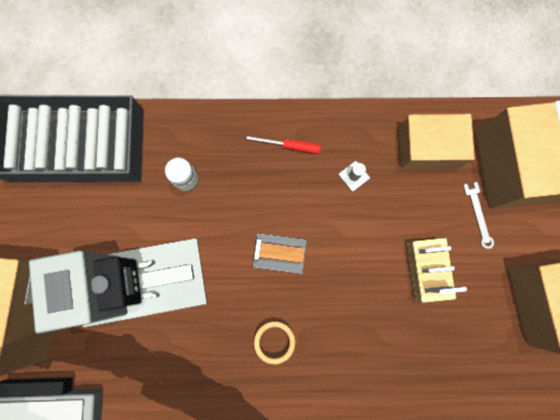

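View pics/side0.png

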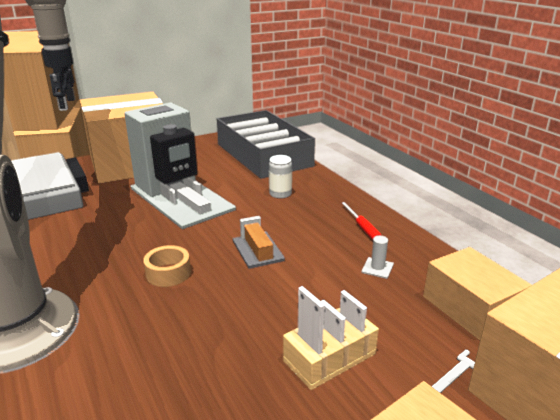

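The top view shows the marker at (120,285) with its mouth facing right and the stand at (280,254) with its lip at the left end. The rack is at (434,270), and the tall plate is in its lower slot at about (447,290). The side view confirms it: the tall plate at (310,320) is at the robot's end of the rack.

```bash
python3 - <<'E'
from h import *
D=dict(np.load('top0.npz')); W=D['W'];p=D['p']; S=np.load('side0.npz')['W']
v,u=np.mgrid[0:420,0:560]
def rect(name,m,zz=None):
    m=cv2.morphologyEx(m.astype(np.uint8),cv2.MORPH_CLOSE,np.ones((3,3)))
    n,l,st,ce=cv2.connectedComponentsWithStats(m)
    k=1+np.argmax(st[1:,4]); mm=l==k
    z=np.nanmedian(W[mm][:,2]) if zz is None else zz
    P=onplane('top',np.c_[u[mm],v[mm]],z)[:,:2]
    r=cv2.minAreaRect((P*1000).astype(np.float32)); b=cv2.boxPoints(r)
    print(name,'n',mm.sum(),'z',round(float(z),4),'ctr',np.round(r[0],1),'size',np.round(r[1],1),'ang',round(r[2],2),'mean',np.round(P.mean(0)*1000,1),'bbox',st[k]); print('   corners',b.round(0).tolist())
def roi(a,b,c,d): return (u>=a)&(u<b)&(v>=c)&(v<d)
z=W[...,2]
rr=roi(400,475,230,310)
rect('rack top',rr&(z>.045)&(z<.08),.062)
rect('tall',rr&(z>.14),.162)
for nm,y0,y1 in (('short1',238,258),('short2',260,276)): rect(nm,rr&(z>.095)&(z<.13)&(v>=y0)&(v<y1),.112)
sr=roi(245,315,228,280)
rect('stand all',sr&(z>.006),.01)
rect('saddle',sr&(z>.04)&(z<.056),.05)
rect('lip',sr&(z>.056),.062)
mr=roi(15,215,230,340)
rect('foot',mr&(z>.006)&(z<.02),.012)
rect('track',mr&(z>.032)&(z<.044)&(u>130),.04)
rect('rails',mr&(z>.046)&(z<.056)&(u>120),.05)
rect('head',mr&(z>.18)&(z<.21),.196)
rect('column',mr&(z>.225),.24)
# side-view cloud
for nm,m in (('tall S',S[...,2]>.12),):
    m=m&(S[...,0]>.3)&(S[...,0]<.6)&(S[...,1]<-.25)&(S[...,1]>-.5)&(S[...,2]<.2)
    Q=S[m]; print(nm,len(Q),Q.min(0),Q.max(0),Q.mean(0))
E
```

```text
rack top n 1804 z 0.062 ctr [ 494.7 -366.8] size [149.1  88.9] ang 5.12 mean [ 494.6 -364.9] bbox [ 412  238   44   64 1804]
   corners [[417.0, -329.0], [424.0, -418.0], [573.0, -404.0], [565.0, -316.0]]
tall n 119 z 0.162 ctr [ 448.  -369.7] size [ 9.  65.9] ang 5.03 mean [ 448.  -369.8] bbox [436 287  30   6 119]
   corners [[441.0, -337.0], [446.0, -403.0], [455.0, -402.0], [450.0, -337.0]]
short1 n 96 z 0.112 ctr [ 542.1 -362.9] size [ 8.3 64.1] ang 5.37 mean [ 542.1 -362.9] bbox [424 246  27   7  96]
   corners [[535.0, -331.0], [541.0, -395.0], [549.0, -394.0], [543.0, -331.0]]
short2 n 93 z 0.112 ctr [ 494.9 -367. ] size [ 8.  63.3] ang 5.35 mean [ 495.  -367.4] bbox [427 266  27   6  93]
   corners [[488.0, -336.0], [494.0, -399.0], [502.0, -398.0], [496.0, -335.0]]
stand all n 1728 z 0.01 ctr [542.1  11.8] size [137.8  89.8] ang 81.73 mean [542.3  15.1] bbox [ 253  233   56   41 1728]
   corners [[488.0, -50.0], [577.0, -63.0], [596.0, 74.0], [508.0, 86.0]]
saddle n 637 z 0.05 ctr [541.6  10.3] size [110.   36.5] ang 82.0 mean [541.5  10.4] bbox [259 243  45  20 637]
   cor
[... 624 characters left out ...]
.0]]
rails n 61 z 0.05 ctr [442.  337.4] size [10.  36.9] ang 7.08 mean [441.6 338.8] bbox [141 293  16   6  61]
   corners [[435.0, 355.0], [439.0, 318.0], [449.0, 320.0], [445.0, 356.0]]
head n 1494 z 0.196 ctr [473.3 382.1] size [150.9  66.7] ang 9.67 mean [471.6 380.6] bbox [  88  251   39   71 1494]
   corners [[393.0, 402.0], [404.0, 337.0], [553.0, 362.0], [542.0, 428.0]]
column n 4371 z 0.24 ctr [460.3 458. ] size [150.4 115.9] ang 9.97 mean [459.2 458.5] bbox [  29  250   65   84 4371]
   corners [[376.0, 502.0], [396.0, 388.0], [544.0, 414.0], [524.0, 528.0]]
tall S 632 [ 0.44077229 -0.40845747  0.12000841] [ 0.45572303 -0.34597779  0.16505213] [ 0.44622999 -0.38140262  0.14465444]
```

The sizes match the given ones: saddle 110x36.5, track 36 wide, plate 8x64, rack 149 long. Next is a reachability check of the key poses.

```bash
cat >> h.py <<'E'
from scipy.spatial.transform import Rotation as Ro
def quat(z,y):
    z=np.array(z,float);z/=np.linalg.norm(z);y=np.array(y,float);y-=z*(z@y);y/=np.linalg.norm(y)
    q=Ro.from_matrix(np.c_[np.cross(y,z),y,z]).as_quat(); return q[[3,0,1,2]]
def dirn(deg): a=np.radians(deg); return np.array([np.cos(a),np.sin(a),0])
Z=np.array([0,0,1.])
RX=dirn(5.2)                      # rack x
SX=dirn(82.0); SO=np.array([.5423,.0153,0])   # stand
MY=dirn(99.6); MX=dirn(9.6); MO=np.array([.4796,.3435,0])
G=.054
PL=np.array([.4478,-.3700,0])
E
python3 - <<'E'
from h import *
def t(n,p,q):
    try: r=kin.inverse_kinematics(list(p),list(q))
    except Exception as e: r=e
    print(n,np.round(p,3),None if r is None else np.round(r,2))
for s in (1,-1):
    q=quat(-Z,s*RX)
    t('rack',PL+Z*(.148+G),q); t('lift',PL+Z*(.148+G+.15),q)
    for tilt in (0,30,60,75,90):
        a=np.radians(tilt); zt=-Z*np.cos(a)+SX*np.sin(a)
        yt=s*(SX*np.cos(a)+Z*np.sin(a)); q=quat(zt,yt)
        g=SO-SX*.088+Z*(.054+.20*(1-tilt/90)+.0)
        t(f'stand {s} {tilt}',g-zt*G,q)
    t('stand hi',SO-SX*(.088+G)+Z*.15,quat(SX,s*Z))
    q=quat(-Z,s*np.cross(Z,SX)); t('pick',SO-SX*.06+Z*(.05+G),q)
    q=quat(-Z,s*MX); t('m1',MO-MY*.13+Z*(.044+G),q);t('m2',MO-MY*.05+Z*(.044+G),q)
E
```

```text
rack [ 0.448 -0.37   0.202] [-0.04  0.58  0.85  1.92 -0.56  0.9   1.19]
lift [ 0.448 -0.37   0.352] [-0.2   0.44  1.07  1.78 -0.42  1.17  1.09]
stand 1 0 [ 0.53  -0.072  0.308] [-0.5   0.27  0.63  1.92 -0.19  1.01  1.64]
stand 1 30 [ 0.526 -0.099  0.234] [-0.37  0.58  0.92  1.98 -1.    1.27  2.5 ]
stand 1 60 [ 0.524 -0.118  0.148] [ 0.15  0.8   0.46  1.92 -1.2   1.52  2.8 ]
stand 1 75 [ 0.523 -0.123  0.101] [ 0.42  0.95  0.16  1.84 -1.18  1.56  2.86]
stand 1 90 [ 0.523 -0.125  0.054] [ 1.13  1.34 -0.79  1.7  -0.59  1.2   2.43]
stand hi [ 0.523 -0.125  0.15 ] [ 1.12  1.15 -0.79  1.77 -0.72  1.26  2.41]
pick [ 0.534 -0.044  0.104] [ 0.01  0.53 -0.06  2.03  0.05  0.58  2.92]
m1 [0.501 0.215 0.098] [-0.76  0.57  0.31  2.03 -0.31  0.58 -0.07]
m2 [0.488 0.294 0.098] [-0.85  0.6   0.26  1.97 -0.25  0.61 -0.26]
rack [ 0.448 -0.37   0.202] [-0.23  0.86  1.27  1.93 -0.93  1.12 -1.62]
lift [ 0.448 -0.37   0.352] [-0.29  0.57  1.29  1.78 -0.58  1.24 -1.9 ]
stand -1 0 [ 0.53  -0.072  0.308] [-0.79  0.38  1.04  1.93 -0.38  1.04 -1.3 ]
stand -1 30 [ 0.526 -0.099  0.234] [-0.29  0.52  0.78  1.98 -0.94  1.21 -0.71]
stand -1 60 [ 0.524 -0.118  0.148] [ 0.18  0.79  0.42  1.92 -1.19  1.49 -0.35]
stand -1 75 [ 0.523 -0.123  0.101] [ 0.32  0.97  0.3   1.85 -1.24  1.66 -0.24]
stand -1 90 [ 0.523 -0.125  0.054] [ 0.38  1.17  0.24  1.75 -1.29  1.85 -0.15]
stand hi [ 0.523 -0.125  0.15 ] [ 0.36  1.    0.27  1.83 -1.28  1.89 -0.24]
pick [ 0.534 -0.044  0.104] [-0.37  0.57  0.44  2.06 -0.42  0.6   0.22]
m1 [0.501 0.215 0.098] [-0.29  0.57 -0.29  2.    0.27  0.61  2.54]
m2 [0.488 0.294 0.098] [-0.4   0.6  -0.32  1.94  0.3   0.65  2.4 ]
```

```bash
python3 - <<'E'
from h import *
q=quat(-Z,-RX)
def st(n): s=env.get_state(); print(n,round(s['time'],2),s['tcp_pos'].round(4),'F',s['force'].round(1),'op',round(s['opening'],4),'q',s['qpos'].round(2))
s=env.get_state(); env.movel(s['tcp_pos']+Z*.13,velocity=.25); st('up')
env.reach(PL+Z*(.162+G+.06),q); st('above')
env.grip(.04,100); 
print(env.movel(PL+Z*(.147+G),velocity=.1,stop_force=10)); st('down')
env.grip(.0,100); st('grip')
p,d=camera('side'); cv2.imwrite('pics/s1.png',cv2.resize(p[250:400,230:430],None,fx=3,fy=3))
E
```

```text
up 0.77 [0.2506 0.626  0.4326] F [-0.2  0.1 -1.2] op 0.0852 q [-1.31  0.4   0.03  1.39 -0.01  1.36 -0.08]
above 4.34 [ 0.4484 -0.3695  0.2759] F [-0.5  0.1  0.5] op 0.0853 q [-0.26  0.7   1.28  1.87 -0.74  1.16 -1.76]
False
down 5.75 [ 0.4479 -0.3704  0.2015] F [-1.2  0.2 -0.3] op 0.04 q [-0.2   0.77  1.17  1.93 -0.84  1.04 -1.7 ]
grip 6.14 [ 0.4481 -0.3703  0.2017] F [-0.5 -0.1  4.4] op 0.0068 q [-0.2   0.77  1.17  1.93 -0.84  1.04 -1.7 ]
```

View pics/s1.png

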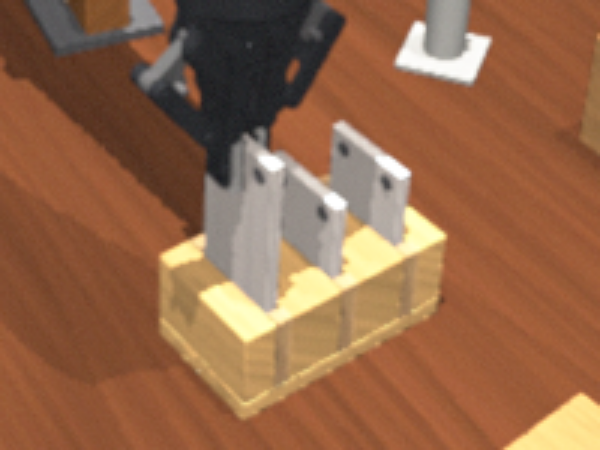

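Gripped squarely on the tall plate at about (235,180) in the crop, and both short plates are untouched. Now I lift it and tilt it over the stand.

```bash
cat >> h.py <<'E'
def st(n): s=env.get_state(); print(n,round(s['time'],2),s['tcp_pos'].round(4),'F',s['force'].round(1),'M',s['torque'].round(2),'op',round(s['opening'],4),'q',s['qpos'].round(2))
E
python3 - <<'E'
from h import *
env.movel(env.get_state()['tcp_pos']+Z*.14,velocity=.12); st('lift')
def pose(tilt,zg):
    a=np.radians(tilt); zt=-Z*np.cos(a)+SX*np.sin(a); yt=-(SX*np.cos(a)+Z*np.sin(a))
    return SO-SX*.089+Z*zg-zt*G, quat(zt,yt)
p,q=pose(0,.29); env.reach(p,q); st('over')
for tilt,zg in ((30,.27),(60,.23),(90,.18)):
    p,q=pose(tilt,zg); env.movel(p,velocity=.1,rot=q); st(tilt)
p,d=camera('side'); cv2.imwrite('pics/s2.png',cv2.resize(p[80:360,130:430],None,fx=2,fy=2))
E
```

```text
lift 7.52 [ 0.4479 -0.37    0.3409] F [-0.4  0.  -1.9] M [0.02 0.04 0.04] op 0.0064 q [-0.3   0.65  1.35  1.79 -0.66  1.26 -1.82]
over 8.69 [ 0.5295 -0.0745  0.3442] F [-0.7 -0.  -2.7] M [-0.04  0.03 -0.01] op 0.0066 q [-0.92  0.42  1.25  1.89 -0.44  1.14 -1.22]
30 9.38 [ 0.5262 -0.1009  0.3167] F [ 0.1 -0.  -2. ] M [-0.82  0.09 -0.03] op 0.0064 q [-0.42  0.44  0.96  1.91 -0.86  1.34 -0.81]
60 10.17 [ 0.5241 -0.1184  0.2576] F [-0.3  0.1 -2.2] M [-1.39  0.22  0.  ] op 0.0064 q [-0.01  0.68  0.7   1.91 -1.19  1.69 -0.46]
90 11.09 [ 0.5229 -0.1263  0.1808] F [-0.4  0.2 -1.5] M [-1.67  0.24  0.02] op 0.0069 q [ 0.36  0.95  0.27  1.84 -1.28  1.89 -0.28]
```

View pics/s2.png

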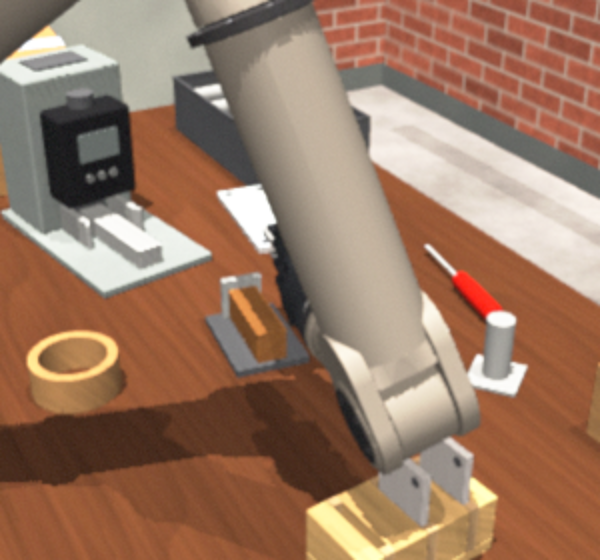

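The plate is held level at (245,215), but the wrist end at (400,440) hangs close to the rack. I'll measure the clearance before descending.

```bash
python3 - <<'E'
from h import *
for n in ('side','top'):
    p,d,W=cloud(n)
    m=(W[...,0]>.35)&(W[...,0]<.7)&(W[...,1]<-.13)&(W[...,2]>.07)&(W[...,2]<.6)
    Q=W[m]
    for a in np.arange(-.44,-.12,.02):
        k=Q[(Q[:,1]>=a)&(Q[:,1]<a+.02)]
        if len(k): print(n,round(a,2),len(k),'x',k[:,0].min().round(3),k[:,0].max().round(3),'zmin/max',k[:,2].min().round(3),k[:,2].max().round(3))
    if n=='top':
        m=(W[...,2]>.14)&(W[...,2]<.22)&(abs(W[...,0]-.54)<.1)&(W[...,1]>-.09)&(W[...,1]<.1); Q=W[m]
        print('plate',len(Q),Q.min(0),Q.max(0)); c=np.median(Q,0); A=np.c_[Q[:,:2]-c[:2],np.ones(len(Q))]; print('slopes',np.linalg.lstsq(A,Q[:,2],rcond=None)[0],c)
        mm=m.astype(np.uint8);v,u=np.nonzero(mm);P=onplane('top',np.c_[u,v],.184)[:,:2]*1000; print(cv2.minAreaRect(P.astype(np.float32)))
E
```

```text
side -0.44 509 x 0.44 0.527 zmin/max 0.161 0.224
side -0.42 2008 x 0.429 0.523 zmin/max 0.07 0.259
side -0.4 2194 x 0.424 0.549 zmin/max 0.07 0.305
side -0.38 2176 x 0.422 0.548 zmin/max 0.07 0.354
side -0.36 2205 x 0.411 0.541 zmin/max 0.07 0.404
side -0.34 2228 x 0.398 0.539 zmin/max 0.072 0.458
side -0.32 2441 x 0.378 0.475 zmin/max 0.297 0.506
side -0.3 1899 x 0.366 0.468 zmin/max 0.164 0.542
side -0.28 1669 x 0.363 0.471 zmin/max 0.161 0.57
side -0.26 2021 x 0.36 0.474 zmin/max 0.157 0.6
side -0.24 1082 x 0.35 0.483 zmin/max 0.164 0.6
side -0.22 118 x 0.35 0.486 zmin/max 0.163 0.54
side -0.2 157 x 0.35 0.49 zmin/max 0.166 0.591
side -0.18 3 x 0.468 0.502 zmin/max 0.196 0.589
side -0.16 34 x 0.498 0.509 zmin/max 0.118 0.201
side -0.14 31 x 0.503 0.512 zmin/max 0.124 0.2
top -0.44 4 x 0.518 0.52 zmin/max 0.204 0.213
top -0.42 62 x 0.49 0.538 zmin/max 0.165 0.254
top -0.4 160 x 0.481 0.549 zmin/max 0.109 0.284
top -0.38 182 x 0.47 0.547 zmin/max 0.074 0.326
top -0.36 245 x 0.458 0.545 zmin/max 0.1 0.38
top -0.34 386 x 0.45 0.544 zmin/max 0.091 0.425
top -0.32 654 x 0.41 0.546 zmin/max 0.165 0.508
top -0.3 772 x 0.415 0.546 zmin/max 0.162 0.534
top -0.28 740 x 0.419 0.54 zmin/max 0.186 0.565
top -0.26 663 x 0.426 0.543 zmin/max 0.176 0.59
top -0.24 579 x 0.426 0.545 zmin/max 0.166 0.6
top -0.22 440 x 0.438 0.548 zmin/max 0.183 0.599
top -0.2 340 x 0.475 0.548 zmin/max 0.162 0.223
top -0.18 209 x 0.353 0.534 zmin/max 0.158 0.6
top -0.16 198 x 0.356 0.536 zmin/max 0.166 0.6
top -0.14 131 x 0.363 0.537 zmin/max 0.167 0.6
plate 1850 [ 0.502823   -0.08985437  0.17771554] [0.57999437 0.06606009 0.20918847]
slopes [-0.01800276 -0.02970918  0.18614232] [ 0.54138501 -0.01195562  0.18543478]
((541.7326049804688, -15.234214782714844), (157.3557891845703, 60.056732177734375), 82.19308471679688)
```

The wrist housing reaches y = -0.44, over the rack, with its underside only about 0.12 m up. It can't go down level.

The new plan is to keep the tool 27° nose-down:
- Rest the plate's far edge on the saddle by the lip.
- Open the jaws in small steps while lowering, so the lower finger carries the plate down to flat.

I'll back off first and measure the plate's lateral offset in the grip.

```bash
cat >> h.py <<'E'
SY=np.cross(Z,SX); AL=np.radians(27)
ZT=SX*np.cos(AL)-Z*np.sin(AL); NN=SX*np.sin(AL)+Z*np.cos(AL); QL=quat(ZT,-NN)
def tcpE(px,pz,beta,w,lat):   # far lower edge at stand x=px, height pz, plate inclination beta
    E=SO+SX*px+SY*lat+Z*pz+.150*(-SX*np.cos(beta)+Z*np.sin(beta))
    return E-ZT*.0396+NN*w/2
E
python3 - <<'E'
from h import *
p,d,W=cloud('top')
m=(W[...,2]>.165)&(W[...,2]<.2)&(abs(W[...,0]-.54)<.1)&(W[...,1]>-.05)&(W[...,1]<.12)
v,u=np.nonzero(m); P=onplane('top',np.c_[u,v],.184)
a=(P-SO)@SX; l=(P-SO)@SY
for lo in np.arange(-.06,.05,.02):
    k=l[(a>lo)&(a<lo+.02)]; print(round(lo,2),len(k),k.min().round(4),k.max().round(4))
print('far end',np.percentile(a,[98,100]),'z',np.median(W[m][:,2]))
lat=(env.get_state()['tcp_pos']-SO)@SY; print('tool lat',lat)
env.movel(SO-SX*.089+Z*.23-ZT*G,velocity=.08,rot=QL); st('back')
p0=tcpE(.046,.080,AL,.008,0)
env.movel(p0,velocity=.1); st('above saddle')
p,d,W=cloud('top'); np.savez('t2.npz',p=p,W=W)
m=(W[...,2]>.07)&(W[...,2]<.15)&(abs(W[...,0]-.54)<.1)&(W[...,1]>-.05)&(W[...,1]<.1)
Q=W[m]; A=np.c_[(Q-SO)@SX,(Q-SO)@SY,np.ones(len(Q))]; c=np.linalg.lstsq(A,Q[:,2],rcond=None)[0]
print('plane slope deg',np.degrees(np.arctan(c[:2])),'far',A[:,0].max(),'lat',[np.percentile(A[:,1],k).round(4) for k in (0,2,98,100)])
E
```

```text
-0.06 240 -0.0337 0.0263
-0.04 245 -0.0337 0.0264
-0.02 244 -0.0336 0.0264
0.0 244 -0.0336 0.0265
0.02 243 -0.0335 0.0265
0.04 101 -0.0324 0.0263
far end [0.04605555 0.048387  ] z 0.1851777680648627
tool lat -0.00031819705613489793
back 12.38 [ 0.5229 -0.1203  0.2538] F [-0.4 -0.3 -1.8] M [-1.54  0.22 -0.01] op 0.0064 q [ 0.17  0.64  0.46  1.9  -1.14  1.61 -0.5 ]
above saddle 13.39 [ 0.5257 -0.105   0.1701] F [ 0.4  0.2 -2.1] M [-1.49  0.23  0.  ] op 0.0066 q [ 0.18  0.77  0.41  1.93 -1.2   1.53 -0.37]
plane slope deg [-27.17466725   0.32341436] far 0.05039705035948189 lat [np.float64(-0.0335), np.float64(-0.0322), np.float64(0.0253), np.float64(0.0265)]
```

Level and true: the slope is 27.2° as commanded, and the plate sits 3.6 mm off laterally, which I correct here. Now I set it down and lower it stepwise.

```bash
python3 - <<'E'
from h import *
lat=.0036; px=.0445
env.movel(tcpE(px,.080,AL,.008,lat),velocity=.05)
env.movel(tcpE(px,.056,AL,.008,lat),velocity=.06)
hit=env.movel(tcpE(px,.046,AL,.008,lat),velocity=.015,stop_force=3); st(f'touch {hit}')
dz=(env.get_state()['tcp_pos']-tcpE(px,.050,AL,.008,lat))@Z; print('dz vs model',dz)
assert hit and abs(dz)<.005
for b in (24,20,16,12):
    de=AL-np.radians(b); w=.008*np.cos(de)+.0334*np.sin(de)+.001
    env.grip(w,20)
    env.movel(tcpE(px,.050+dz,np.radians(b),w,lat),velocity=.03); st(b)
p,d,W=cloud('top')
m=(W[...,2]>.045)&(W[...,2]<.15)&(abs(W[...,0]-.54)<.1)&(W[...,1]>-.05)&(W[...,1]<.06)
Q=W[m]; A=np.c_[(Q-SO)@SX,(Q-SO)@SY,np.ones(len(Q))]; A=A[(A[:,0]<.045)]; Q=Q[((Q-SO)@SX)<.045]; c=np.linalg.lstsq(A,Q[:,2],rcond=None)[0]
print('slope',np.degrees(np.arctan(c[:2])),'z at far',c[2]+.045*c[0],'lat',np.percentile(A[:,1],[0,100]))
p,d=camera('side'); cv2.imwrite('pics/s3.png',cv2.resize(p[150:400,180:430],None,fx=2.4,fy=2.4))
E
```

```text
touch True 14.74 [ 0.5216 -0.1058  0.1387] F [-0.1 -1.3  3.1] M [-0.26 -0.07 -0.08] op 0.0071 q [ 0.19  0.82  0.4   1.93 -1.22  1.52 -0.32]
dz vs model -0.0009147238739468933
24 15.3 [ 0.5211 -0.1083  0.1325] F [-0.6 -0.2 -1.1] M [-1.14  0.18  0.01] op 0.0106 q [ 0.2   0.83  0.4   1.93 -1.22  1.51 -0.31]
20 15.97 [ 0.5207 -0.1118  0.1239] F [-0.6 -0.8 -1.2] M [-1.09  0.14  0.03] op 0.013 q [ 0.2   0.85  0.4   1.92 -1.22  1.51 -0.3 ]
16 16.66 [ 0.5203 -0.1145  0.1149] F [ 0.4  0.3 -0.4] M [-1.14  0.16 -0.06] op 0.0151 q [ 0.21  0.87  0.39  1.92 -1.22  1.51 -0.28]
12 17.34 [ 0.5201 -0.1166  0.1058] F [-0.3 -0.4 -0.6] M [-1.12  0.17  0.01] op 0.0179 q [ 0.21  0.88  0.39  1.91 -1.22  1.51 -0.27]
slope [-12.16971927  -0.01413143] z at far 0.0586669760811491 lat [-0.02955175  0.03033804]
```

View pics/s3.png

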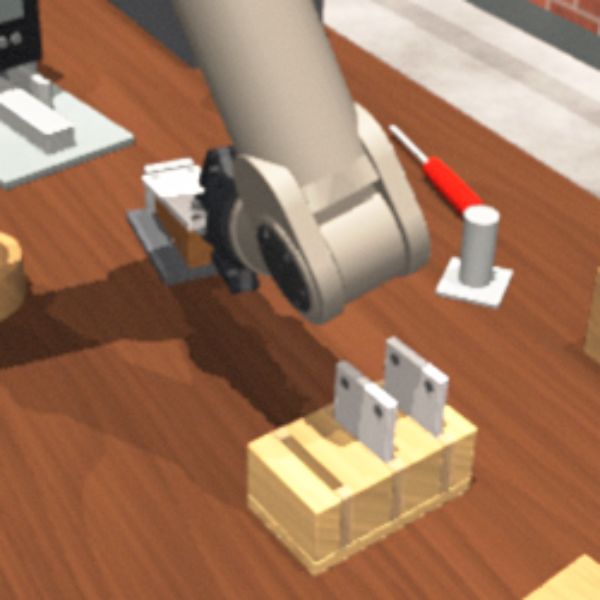

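The plate follows the lower finger exactly: slope 12.2° against 12° commanded, laterally centred, with the wrist well clear of the short plates at (365,410). I'll go the rest of the way to flat, then free it.

```bash
python3 - <<'E'
from h import *
lat=.0036; px=.0445; dz=-.0009
for b in (8,4,1,-1):
    de=AL-np.radians(b); w=.008*np.cos(de)+.0334*np.sin(de)+.001+(.0015 if b<2 else 0)
    env.grip(w,20)
    env.movel(tcpE(px,.050+dz,np.radians(b),w,lat),velocity=.03); st(b)
env.grip(.034,20); st('open')
def look(n):
    p,d,W=cloud('top')
    m=(W[...,2]>.045)&(W[...,2]<.075)&(abs(W[...,0]-.54)<.1)&(W[...,1]>-.06)&(W[...,1]<.1)
    v,u=np.nonzero(m); Q=W[m]; a=(Q-SO)@SX; k=a<.035
    A=np.c_[a,(Q-SO)@SY,np.ones(len(Q))][k]; c=np.linalg.lstsq(A,Q[k][:,2],rcond=None)[0]
    print(n,'slope',np.degrees(np.arctan(c[:2])).round(2),'z',np.median(Q[k][:,2]).round(4),'lat',np.percentile(A[:,1],[0,100]).round(4)); return p
look('open')
s=env.get_state()['tcp_pos']
env.movel(s-ZT*.06,velocity=.06,stop_force=4); st('retract')
env.movel(s-ZT*.10+Z*.08,velocity=.15); st('clear')
p=look('after'); cv2.imwrite('pics/t4.png',cv2.resize(p[210:310,220:470],None,fx=3,fy=3))
E
```

```text
8 18.12 [ 0.52   -0.1179  0.0966] F [-1.  -0.7  0.9] M [-0.77  0.11 -0.01] op 0.0194 q [ 0.22  0.9   0.39  1.91 -1.23  1.5  -0.26]
4 18.81 [ 0.5199 -0.1186  0.0874] F [-0.9 -2.3  2.9] M [-0.08 -0.04  0.03] op 0.0212 q [ 0.22  0.92  0.38  1.9  -1.23  1.5  -0.25]
1 19.39 [ 0.5199 -0.118   0.0803] F [ 0.4 -0.8 -0.2] M [-0.86  0.11 -0.08] op 0.0244 q [ 0.23  0.93  0.38  1.9  -1.24  1.49 -0.24]
-1 19.92 [ 0.52   -0.1181  0.0785] F [-4.3 -4.9 15.8] M [ 1.95 -0.02  0.67] op 0.0256 q [ 0.23  0.93  0.38  1.9  -1.24  1.5  -0.23]
open 20.17 [ 0.52   -0.1178  0.0756] F [-0.6  0.7  0.4] M [-0.92  0.15 -0.06] op 0.0338 q [ 0.23  0.94  0.37  1.9  -1.24  1.49 -0.23]
open slope [-1.27  0.34] z 0.0586 lat [-0.0296  0.0303]
retract 21.36 [ 0.5125 -0.1701  0.1026] F [ 0.1 -0.6 -0.2] M [-0.95  0.08  0.01] op 0.0342 q [ 0.28  0.92  0.42  1.85 -1.17  1.56 -0.26]
clear 22.21 [ 0.5074 -0.2053  0.2003] F [ 0.2  0.4 -0. ] M [-0.96  0.14  0.03] op 0.0342 q [ 0.3   0.78  0.48  1.81 -1.09  1.68 -0.38]
after slope [0.05 0.04] z 0.0586 lat [-0.0296  0.0304]
```

View pics/t4.png

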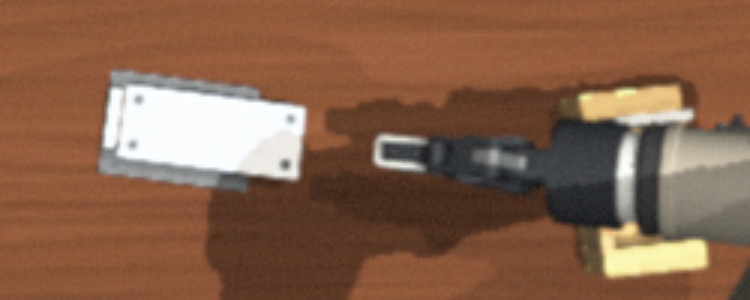

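The plate lies flat on the saddle with its end near the lip, slope 0.05°, and it is released and untouched. Now I take it by its sides, behind its centre so the gripper stays clear of the head.

```bash
python3 - <<'E'
from h import *
p,d,W=cloud('top')
v,u=np.mgrid[0:420,0:560]
m=(W[...,2]>.054)&(W[...,2]<.066)&(abs(W[...,0]-.54)<.1)&(W[...,1]>-.14)&(W[...,1]<.1)
P=onplane('top',np.c_[u[m],v[m]],.058); a=(P-SO)@SX;l=(P-SO)@SY
k=abs(l)<.02; rear=a[k].min()
f=np.polyfit(a[(a<.03)&(a>-.09)&(l>.026)],l[(a<.03)&(a>-.09)&(l>.026)],1)
r=cv2.minAreaRect((P[a<.04][:,:2]*1000).astype(np.float32))
lat=(np.percentile(l,.2)+np.percentile(l,99.8))/2
cx=rear+.075; print('rear',rear,'centre x',cx,'lat',lat,'rect',r)
q=quat(-Z,-SY)
g=SO+SX*(cx-.037)+SY*lat
env.movel(env.get_state()['tcp_pos']+Z*.10,velocity=.2)
env.reach(g+Z*.24,q); env.grip(.085,60); st('above')
print(env.movel(g+Z*.104,velocity=.1,stop_force=8)); st('down')
env.grip(.05,60); st('grip')
p,d=camera('side'); cv2.imwrite('pics/s5.png',cv2.resize(p[180:300,180:340],None,fx=4,fy=4))
E
```

```text
rear -0.10252968031949895 centre x -0.027529680319498956 lat 0.0003727889041642198 rect ((537.5527954101562, -15.601371765136719), (142.50430297851562, 59.99436950683594), 81.89241790771484)
above 24.37 [ 0.5329 -0.0488  0.24  ] F [-0.8  0.5 -0. ] M [ 0.03  0.02 -0.04] op 0.0854 q [-0.39  0.34  0.45  1.98 -0.19  0.86  0.02]
False
down 25.88 [ 0.5333 -0.0486  0.1045] F [-0.3  0.2  0.2] M [ 0.   -0.04  0.03] op 0.0847 q [-0.29  0.56  0.34  2.05 -0.33  0.58  0.14]
grip 26.23 [ 0.5335 -0.0486  0.1049] F [-1.5  1.   7.2] M [0.1  0.19 0.  ] op 0.0586 q [-0.29  0.55  0.34  2.05 -0.33  0.58  0.14]
```

View pics/s5.png

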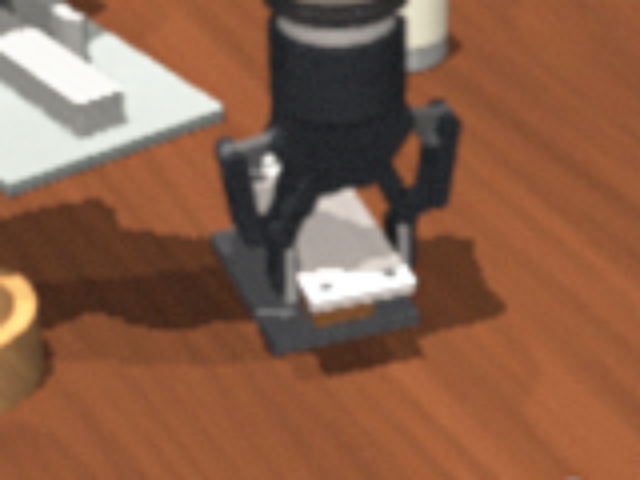

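The sides are held at (290,280) and (405,250). Now I lift it and carry it to the track mouth.

```bash
python3 - <<'E'
from h import *
env.grip(.05,80)
s=env.get_state()['tcp_pos']
env.movel(s+Z*.08,velocity=.12); st('lift')
q=quat(-Z,MX); g=MO-MY*(.095+.037)
env.movel(g+Z*.185,velocity=.12,rot=q); 
env.movel(g+Z*.125,velocity=.1); st('over track')
p,d,W=cloud('top'); v,u=np.mgrid[0:420,0:560]; z=W[...,2]
m=(z>.055)&(z<.1)&(u>120)&(u<230)&(v>240)&(v<320)
Q=W[m]; a=(Q-MO)@MY; l=(Q-MO)@MX
print('plate z',np.median(Q[:,2]))
zp=np.median(Q[(a>-.1)&(a<-.03)][:,2])
P=onplane('top',np.c_[u[m],v[m]],zp); a=(P-MO)@MY;l=(P-MO)@MX
for lo in (-.09,-.07,-.05,-.03,-.02):
    k=(a>lo)&(a<lo+.02); 
    if k.any(): print('plate',lo,l[k].min().round(4),l[k].max().round(4),W[m][k][:,2].mean().round(4))
print('nose',a.max())
T=np.load('top0.npz'); W0=T['W']; z=W0[...,2]
m=(z>.034)&(z<.044)&(u>130)&(u<200)&(v>250)&(v<300); P=onplane('top',np.c_[u[m],v[m]],.04); a=(P-MO)@MY;l=(P-MO)@MX
for lo in (-.10,-.08,-.06,-.04,-.02):
    k=(a>lo)&(a<lo+.02)&(abs(l)<.03); print('track',lo,l[k].min().round(4),l[k].max().round(4))
m=(z>.046)&(z<.054)&(u>130)&(u<165)&(v>250)&(v<305); P=onplane('top',np.c_[u[m],v[m]],.05); a=(P-MO)@MY;l=(P-MO)@MX
for lo in (-.03,-.02,-.01,.0):
    for sg in (1,-1):
        k=(a>lo)&(a<lo+.01)&(l*sg>0)
        if k.any(): print('rail',lo,sg,l[k].min().round(4),l[k].max().round(4))
cv2.imwrite('pics/t6.png',cv2.resize(p[230:340,20:230],None,fx=3.5,fy=3.5))
E
```

```text
lift 27.32 [ 0.5329 -0.0484  0.1844] F [ 0.5 -0.4 -2.7] M [-0.1   0.04  0.03] op 0.0581 q [-0.36  0.43  0.42  2.02 -0.25  0.75  0.07]
over track 30.43 [0.502  0.2134 0.1253] F [ 0.7  0.2 -2.9] M [-0.01 -0.03  0.01] op 0.058 q [-0.72  0.52  0.27  2.02 -0.22  0.63 -0.14]
plate z 0.07904421715234669
nose nan
track -0.1 -0.0178 0.0179
track -0.08 -0.018 0.0177
track -0.06 -0.0179 0.018
track -0.04 -0.0178 0.018
track -0.02 -0.0174 0.0181
rail -0.02 1 0.0132 0.0438
rail -0.02 -1 -0.0437 -0.0043
rail -0.01 1 0.0134 0.0427
rail -0.01 -1 -0.0419 -0.0338
rail 0.0 1 0.0123 0.0425
rail 0.0 -1 -0.0425 -0.0047
  return _methods._mean(a, axis=axis, dtype=dtype,
  ret = ret.dtype.type(ret / rcount)
```

View pics/t6.png

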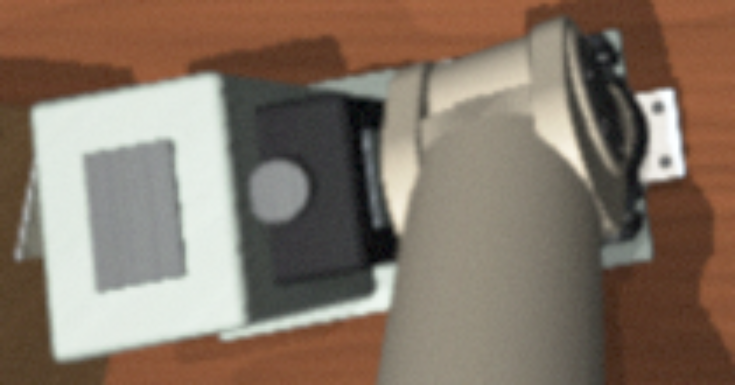

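The track is centred on my model (±18 mm). The rear of the plate shows at (665,135). I'll check its lateral offset and heading, then lower and slide.

```bash
python3 - <<'E'
from h import *
v,u=np.mgrid[0:420,0:560]
p,d,W=cloud('top'); z=W[...,2]; a=(W-MO)@MY; l=(W-MO)@MX
m=(z>.066)&(z<.09)&(a<-.14)&(a>-.2)&(abs(l)<.05)
P=onplane('top',np.c_[u[m],v[m]],.079); a=(P-MO)@MY;l=(P-MO)@MX
print('top rear',len(a),'a',a.min().round(4),a.max().round(4),'z',np.median(W[m][:,2]).round(4))
for lo in np.arange(-.176,-.14,.006):
    k=(a>lo)&(a<lo+.006)
    if k.sum()>3: print(lo.round(3),l[k].min().round(4),l[k].max().round(4))
p,d,W=cloud('side'); z=W[...,2]; a=(W-MO)@MY; l=(W-MO)@MX
m=(z>.060)&(z<.088)&(a<0)&(a>-.2)&(abs(l)<.034)
A=np.c_[a[m],l[m],np.ones(m.sum())]; c=np.linalg.lstsq(A[A[:,0]<-.03],z[m][A[:,0]<-.03],rcond=None)[0]
print('side a',A[:,0].min(),A[:,0].max(),'l',A[:,1].min(),A[:,1].max(),'plane',c)
cv2.imwrite('pics/s6.png',cv2.resize(p[100:230,120:280],None,fx=4,fy=4))
E
```

```text
top rear 248 a -0.1709 -0.14 z 0.0797
-0.176 -0.0134 0.0233
-0.17 -0.0304 0.027
-0.164 -0.031 0.0279
-0.158 -0.0306 0.0283
-0.152 -0.0293 0.0277
-0.146 -0.0351 0.0338
side a -0.17852249858003724 -0.002703104060213299 l -0.03366025936543696 0.03366979560962848 plane [-0.00317677  0.05666917  0.07590264]
```

View pics/s6.png

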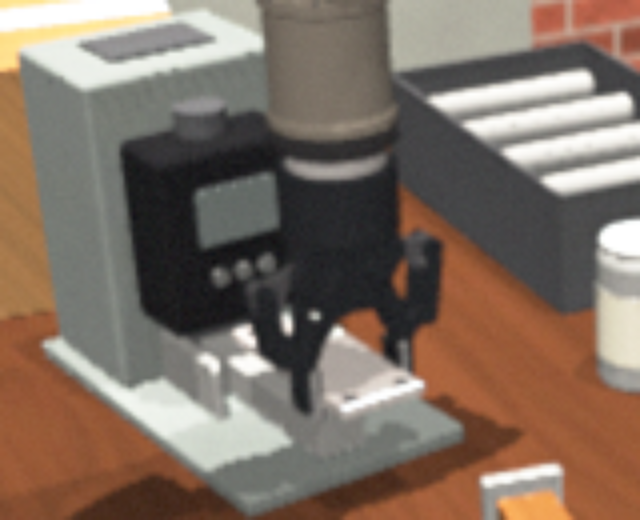

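The plate is level over the track with its nose short of the rails, and its rear sits about 1.2 mm to -x. I'll correct that, lower to contact and slide.

```bash
python3 - <<'E'
from h import *
g=MO-MY*.132+MX*.0012
env.movel(g+Z*.100,velocity=.06)
hit=env.movel(g+Z*.091,velocity=.012,stop_force=3); st(f'set {hit}')
z=env.get_state()['tcp_pos'][2]; assert hit and abs(z-.0949)<.003
z=z+.0003
hit=env.movel(g+MY*.050+Z*z,velocity=.04,stop_force=12); st(f'slide1 {hit}')
if not hit:
    hit=env.movel(g+MY*.095+Z*z,velocity=.015,stop_force=12); st(f'slide2 {hit}')
s=env.get_state(); r=s['tcp_pos']-MO; print('along',r@MY,'lat',r@MX,'F along',s['force']@MY,'lat',s['force']@MX)
E
```

```text
set True 31.65 [0.503  0.2136 0.0949] F [-1.1 -0.8  6. ] M [ 0.06  0.11 -0.02] op 0.0584 q [-0.71  0.57  0.24  2.02 -0.24  0.57 -0.13]
slide1 False 33.06 [0.4944 0.2631 0.0952] F [-0.1 -2.9  4.3] M [-0.56 -0.25 -0.02] op 0.0583 q [-0.79  0.59  0.25  1.99 -0.25  0.59 -0.21]
slide2 True 34.89 [0.4903 0.2884 0.0952] F [-0.4 -1.2  4. ] M [-0.07  0.03  0.11] op 0.0578 q [-0.84  0.6   0.25  1.97 -0.25  0.61 -0.26]
along -0.05612856578591413 lat 0.0013313808689918564 F along -1.1011188314113904 lat -0.6169238002304137
```

It stopped with the plate centre at y ≈ -19 mm, close to the -20 mm I expected for the stop. I'll confirm with a second gentle press, then release while it is in contact.

```bash
python3 - <<'E'
from h import *
s=env.get_state()['tcp_pos']
hit=env.movel(s+MY*.006,velocity=.008,stop_force=10)
s=env.get_state(); r=s['tcp_pos']-MO; st(f'press {hit}'); print('along',r@MY,'F along',s['force']@MY)
env.grip(.085,20); st('open')
s=env.get_state()['tcp_pos']
env.movel(s-MY*.0+Z*.06,velocity=.06,stop_force=6); st('up1')
env.movel(s-MY*.10+Z*.25,velocity=.2); st('away')
env.reach(np.array([.50,.0,.42]),quat(-Z,-SY)); st('clear')
v,u=np.mgrid[0:420,0:560]
p,d,W=cloud('top'); z=W[...,2]; a=(W-MO)@MY; l=(W-MO)@MX
m=(z>.038)&(z<.056)&(a<-.025)&(a>-.13)&(abs(l)<.05)
P=onplane('top',np.c_[u[m],v[m]],.048); a=(P-MO)@MY;l=(P-MO)@MX
print('rear',np.percentile(a,[0,1]),'z',np.median(W[m][:,2]))
for lo in (-.09,-.07,-.05,-.04):
    k=(a>lo)&(a<lo+.015); print(lo,l[k].min().round(4),l[k].max().round(4),W[m][k][:,2].mean().round(4))
ps,_=camera('side')
cv2.imwrite('pics/f.png',np.vstack([cv2.resize(p,(560,420))[150:330,:],ps[90:390,:]]))
E
```

```text
press True 35.46 [0.4903 0.2886 0.0952] F [-0.5 -1.9  4.2] M [-0.03 -0.06  0.26] op 0.0584 q [-0.84  0.6   0.26  1.97 -0.24  0.61 -0.26]
along -0.05589424842562954 F along -1.7936713417265406
open 35.85 [0.4903 0.2881 0.095 ] F [-0.5 -0.1 -0. ] M [ 0.03 -0.05  0.01] op 0.0852 q [-0.84  0.6   0.26  1.97 -0.24  0.61 -0.26]
up1 37.0 [0.4901 0.288  0.1546] F [-0.4  0.4 -0.2] M [-0.    0.02  0.  ] op 0.0851 q [-0.87  0.51  0.3   1.95 -0.21  0.72 -0.29]
away 38.23 [0.5064 0.1899 0.344 ] F [-0.2  0.  -0.2] M [ 0.   -0.03  0.08] op 0.0854 q [-0.81  0.23  0.4   1.85 -0.09  1.09 -0.22]
clear 39.05 [0.4999 0.0022 0.4192] F [-0.2  0.  -0. ] M [ 0.06 -0.01  0.  ] op 0.0849 q [-0.65  0.08  0.57  1.84 -0.05  1.24 -0.21]
rear [-0.1110795  -0.10971347] z 0.04869753581474968
-0.09 -0.0304 0.029 0.0492
-0.07 -0.0301 0.0297 0.049
-0.05 -0.0294 0.0299 0.049
-0.04 -0.0291 0.0302 0.0492
```

View pics/f.png

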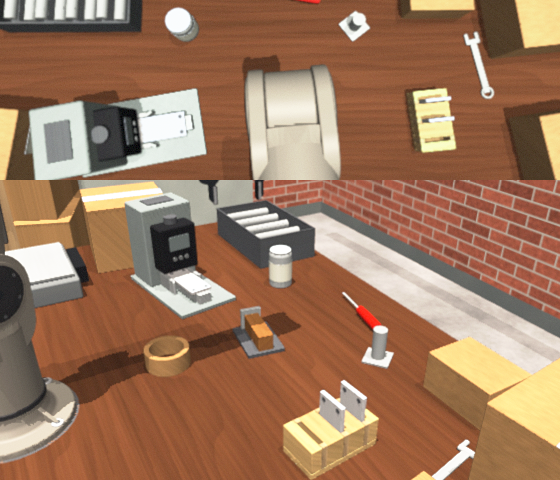

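```bash
python3 - <<'E'
from h import *
v,u=np.mgrid[0:420,0:560]
p,d,W=cloud('top'); z=W[...,2]; a=(W-MO)@MY; l=(W-MO)@MX
m=(z>.0445)&(z<.056)&(a<-.025)&(a>-.13)&(abs(l)<.04)
P=onplane('top',np.c_[u[m],v[m]],.048); a=(P-MO)@MY
print('plate rear',np.percentile(a,[0,1,2]),'expected',-.0559+.037-.075)
print(job.job_done())
E
```

```text
plate rear [-0.1048439  -0.09478366 -0.09399846] expected -0.0939
the job is handed in; nothing more can be done
None
```

I handed the job in at about 39 s of the 72 s allowed. The plate is fully in under the marking head and let go, and the arm is clear of everything.

- **Out of the rack and onto the stand:** I drew the plate out by its top edge. A level lay-down would have driven the wrist into the rack. I kept the tool 27° nose-down, rested the far edge by the lip, and let the lower finger carry the plate down to flat. It read level to 0.05° after release. The brief peak at the end of lowering was about 16 N.
- **Onto the track:** I gripped the plate by its sides, set it on the track (contact at the expected height) and slid it in. It stopped at a 12 N limit, and a second press stopped 0.2 mm further on at a 10 N limit. That put its centre 19 mm before the machine's origin, where I expected about 20 mm.
- **Last checks:** The plate is centred on the track to within 1 mm and flat at the right height. Its rear edge is at -94 mm, as predicted. In the last picture, the two short plates, the flanged tube and the can looked unmoved.
- **Not checked:** The stop is hidden under the head, so contact is known only from force and position. The force fell to 1–2 N after each press, so a gap of a few tenths of a millimetre at the stop can't be ruled out.

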